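# Find the good pad with the feeler blade and spin its wheel

### The arm

A 6-joint arm with a two-finger parallel gripper is mounted at the origin on the work surface. World frame = base frame: x ahead of the robot, y to its left, z up, the work surface at z = 0. Lengths are in m, angles in rad, forces in N, time in s.
With the tool pointing down it reaches from about 0.375 to 0.975 m from the base axis. Payload 3.8 kg.
Tool frame: the origin (TCP) lies midway between the tips of the shut fingers; the grasp point (between the pads) lies 19 mm behind it; z points along the fingers, y is the direction in which the jaws open and shut (so a half turn about z gives the same grasp; the last joint's range is limited). The gripper opens to 85 mm and grips with 20 to 120 N. Pads are 22 mm wide; open, the fingers measure 114 mm over their backs; the gripper's body (76 mm by 85 mm) begins 54 mm behind the grasp point. The pads swing forward as they close: fully open they stand 13 mm farther back than shut.
Start: joints at [1.309, 0.264, 1.604, -0, 1.274, -0.037], TCP at [0.15, 0.658, 0.231] pointing down, gripper open.
Joint ranges: [-2.63, 2.63], [-0.94, 2.18], [0.31, 2.57], [-1.31, 4.45], [0, 2.66], [-2.55, 2.55]. Speed limits (rad/s): [2.57, 2.57, 3.14, 3.14, 3.14, 3.14].

### API

Orientations are given as a rotation vector (axis times angle).
In Python, from workcell import bot gives the robot as it stands. The module is installed in compiled form; this text tells all that it offers.
- The arm moves only by the tool move_arm, never from a script. Its argument "steps" is a list of rows, each a list of 5 numbers: the shift along the tool's x, y, z in mm, then the turn about the tool's z in degrees, then the opening in per cent of the stroke, from 0 (shut) to 100 (fully open). In form: [[tx, ty, tz, turn, claw], ...]. A call has 1 to 20 rows; each row is the pose to reach, as a shift and turn from the pose commanded when the call began, along the tool's axes at that moment; what a row does not reach only later rows make up. A row lasts 1/10 s, in which the tool goes at most 50 mm and 8.59 degrees, less where a joint would pass 70% of its speed; a pose out of reach is approached as far as the arm can. A call with a gripper value outside its range is refused whole. The fingers move at their own pace and stop on an object; "newtons" is the grip in N (left out, the last holds). Time passes only in rows, so rows that repeat a pose let the fingers close. It gives the time, the measured TCP pose, the force and the opening at its end, in the units of the state.
- bot.read_state(): the state, without advancing time (a new reading comes with each control period).
- bot.read_camera(name): name is "side" or "top"; returns a dict with "pixels" (384x512x3 uint8, red, green, blue), "depth" (384x512 float32, m along the optical axis (not along the pixel's ray), 0 where there is no reading), "fovy" (degrees; the focal length in pixels is half the picture's height over the tangent of half this angle, whatever the lens; pixels are square), "cx", "cy" (the principal point, pixels), "xyz" and "attitude" of the camera in the world. Camera axes: x right, y up, looking along -z (the intrinsics and any distortion apply to the point x, -y, -z); pixel columns grow to the right and rows downward; lengths in m; the calibration is good to about 2 mm. A picture is of the moment at which its call begins.
- bot.finish_job(): hands the job in, once; it reports no verdict.
The state is a dict: "time": time; "q": joint angles; "joint_vel": joint speeds; "joint_torque": joint torques, N m; "tool_pos": TCP position; "tcp_rot": TCP orientation; "wrist_force": force on the tool from outside, world axes, zero at the start; "torque": the same for the moment, N m; "width": opening from 0.0 (shut) to 1.0 (fully open).
Only numpy, scipy, OpenCV 4.12 (cv2) and the standard library are available. Lean on these libraries where they do the work, as an engineer would, in place of code of your own. Each camera call takes 0.05 s, during which the arm holds its last target.

### The job

The three polishing stations look alike, but only one spring pad is right: find it by sliding the thin feeler blade from the stand into the sloping gaps, where the right one lets the blade in with a firm drag, the slack one hardly touches it and the seized one will not take it (do not force it). Leave the blade nipped in the right gap at least 30 mm deep, let go of it, and only then spin that station's wheel by hand through at least one full turn to see that it runs freely. Leave the other two wheels, the thick blade and everything else on the bench alone.

Things in the scene. Friction and masses are not known exactly. Their poses are not given: they have to be found in the camera images.
- bed: Fixed grey machine: base plate 250 x 420 x 30 mm (x -105 to +145 mm, y +-210 mm of the origin, on the bench). Three like stations at y = -130, 0, +130 mm: in front a fixed steel jaw 32 mm wide (y), above and behind it a like jaw (spring pad), 3 mm gap between; behind them a flat felt wheel. Which pad is right, slack or seized changes from run to run and cannot be seen.
- gap_1 (a point): Throat of the gap at y = -130 mm: on the fixed jaw's face, mid-width, at the top of the 40 mm long parallel faces, 118 mm up. Axes as the bed's. Way in: (0.469, 0, -0.883), 28 deg from vertical; from fixed jaw across to pad: (0.883, 0, 0.469). Above the throat each jaw has a lip 17 mm long flaring out 15 deg. Below the faces it is open.
- gap_2 (a point): The same for the station at y = 0. All gaps: the right pad gives way up to 6 mm across the gap against about 7 N (it takes 5 to 20 N along the blade to slide it in); the slack one against under 0.7 N (under 2.5 N along the blade); the seized one not at all.
- gap_3 (a point): The same for the station at y = +130 mm.
- hub_1 (a point): Centre of the upper face of wheel 1 (78 mm behind the bed's origin), 102 mm up: disc of 110 mm diameter, 14 mm thick, vertical axis, 0.6 kg, turns easily and coasts long. On it a hub disc 40 mm in diameter, 6 mm high, and three upright finger pegs 14 mm in diameter, 36 mm high, 42 mm from the axis, 120 deg apart.
- hub_2 (a point): The same for wheel 2 (behind gap_2).
- hub_3 (a point): The same for wheel 3 (behind gap_3).
- wheel_1 (a joint): Turning angle of wheel 1, counter-clockwise from above, not limited; starts within +-0.5 rad. At 0 one peg stands at the bed's +x side of the axis, the others at 120 and 240 degrees. Either direction will do.
- wheel_2 (a joint): The same for wheel 2.
- wheel_3 (a joint): The same for wheel 3.
- stand: Fixed wooden gauge stand, foot 130 x 160 x 14 mm, origin under its middle. Two pockets at y = -40 and +40 mm, 14 x 28 mm inside, 55 mm deep (lower wall 82 mm), open upwards along (-0.423, 0, 0.906) in its axes (leaning to -x, 25 deg from vertical), tops 70 to 100 mm up. One holds the thin blade, the other the thick blade, either way round.
- blade: Thin feeler blade, 0.11 kg, loose in a pocket, handle up. z runs from nose to handle, y across the width, x through the thickness. Origin at the nose end on the underside (the face on the pocket's lower wall, and against the fixed jaw). Steel, x 0 to 6 mm, 24 mm wide, z 0 to 90 mm, nose round; centre of mass z = 70; black handle x -5 to 11 mm, 24 mm wide, z 90 to 170 mm.
- blade_nose (a point): Nose end of the thin blade, middle of its thickness (blade frame x = 3, y = 0, z = 0 mm).
- blade_grip (a point): Middle of the thin blade's handle (blade frame x = 3, y = 0, z = 130 mm).
- thick_blade: Thick blade: the same but 12 mm thick (x from 0 to 12 mm), in the other pocket. Not to be used; leave it in its pocket.
- tape_roll: Bystander: cardboard coil (closed roll), 90 mm diameter, 24 mm high, lying flat; origin under its middle.
- solvent: Bystander: white bottle 60 mm diameter, 150 mm high; origin under its middle.
- ferrule_pot: Bystander: glass jar with metal cap, 72 mm diameter, 70 mm high; origin under its middle.
- head_box: Bystander: cardboard box 120 x 100 x 90 mm; origin under its middle.
- grip_loose: Bystander: black rubber club grip lying along its x axis, 160 mm long, up to 30 mm thick; origin under its middle.
- mallet: Bystander: hammer 220 mm long lying along its x axis, about 30 mm high; origin under it.
- shaft_stand: Bystander: steel foot 70 mm diameter with an upright 16 mm shaft, 220 mm high in all, 1.2 kg; origin under its middle.

How it is judged:
By the outcome, as a careful person would: the job done as asked, in the order asked, and still so for the second after the job is handed in, with the robot touching nothing.
It also fails if it takes over 61 s, if anything falls off the work surface, if the arm or the gripper's body presses on something with over 40 N, if the wrist force passes 120 N, or if a joint passes its speed limit or range.

## Working session

There is one attempt and no reset: what is moved stays moved. The work goes in short steps, Python scripts to look and compute and a tool call to move; the robot and the scene stay as the last step left them, time stands still between calls to the robot, and variables do not carry over. Pictures are saved under pics/ and viewed, and the job is handed in when it is done.

Besides the shell and the picture viewer there is one more tool, called after "Emit:" as name(argument=value, ...) on one line, values as JSON. move_arm: Moves the arm, as the interface text tells. Its arguments: {"type":"object","properties":{"steps":{"type":"array","items":{"type":"array","items":{"type":"number"}}},"newtons":{"type":"number"}},"required":["steps"]}

```bash
mkdir -p pics
cat > h.py <<'E'
import numpy as np,cv2
from workcell import bot
from scipy.spatial.transform import Rotation as R
def snap(n,tag):
    c=bot.read_camera(n); np.savez(f'{tag}_{n}.npz',**{k:np.array(v) for k,v in c.items()})
    cv2.imwrite(f'pics/{tag}_{n}.png',c['pixels'][:,:,::-1]); return c
E
python3 - <<'E'
from h import *
for n in('side','top'):
    c=snap(n,'a'); print(n,{k:v for k,v in c.items() if k not in('pixels','depth')}, c['depth'].min(),c['depth'].max())
print(bot.read_state())
E
```

```text
side {'fovy': 43.27455691509641, 'cx': 243.8114832597605, 'cy': 197.05613835264788, 'xyz': array([0.31573007, 1.14200039, 0.9432988 ]), 'attitude': array([ 0.0993174 , -1.39410892, -2.67260941])} 0.0 3.665794
top {'fovy': 42.15136414585343, 'cx': 255.84805459100974, 'cy': 189.44900903111267, 'xyz': array([ 0.22503651, -0.01324627,  1.44966309]), 'attitude': array([ 0.13068469, -0.15730815, -1.55795098])} 0.0 2.3897052
{'time': 0.1, 'q': array([ 1.30909822e+00,  2.64676730e-01,  1.60526338e+00, -5.90946806e-06,
        1.27373572e+00, -3.69028467e-02]), 'joint_vel': array([ 0.00046415, -0.00159356, -0.00302964, -0.0009908 , -0.0001284 ,
       -0.00083782]), 'joint_torque': array([-4.80589188e-04, -5.16707253e+01, -3.68588448e+01, -8.07560082e-05,
        6.30637369e-03,  5.41509536e-06]), 'tool_pos': array([0.1502904 , 0.65735373, 0.23007327]), 'tcp_rot': array([-0.35232753, -3.1214656 ,  0.00323685]), 'wrist_force': array([-0.05221317, -0.86926164,  0.51642718]), 'torque': array([-0.00415676,  0.02728697, -0.01160047]), 'width': 0.9997687689236462}
```

View pics/a_side.png

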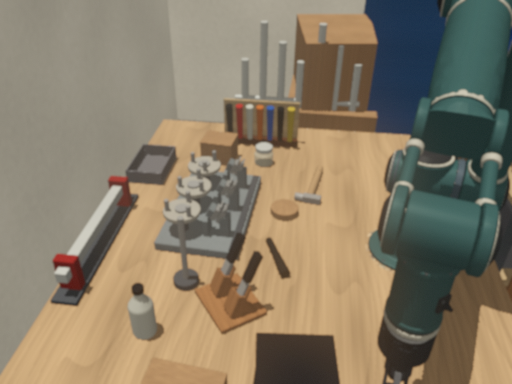

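View pics/a_top.png

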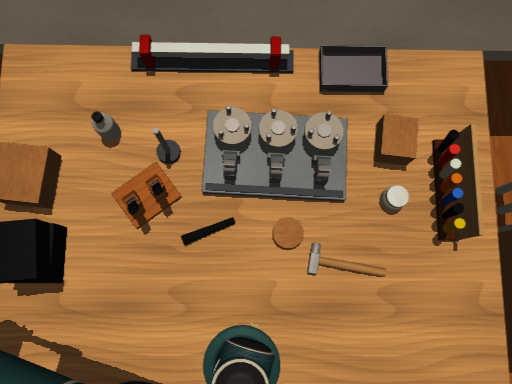

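```bash
cat >> h.py <<'E'
def load(tag,n): return dict(np.load(f'{tag}_{n}.npz'))
def rays(c,uv):
    uv=np.atleast_2d(uv).astype(float); f=192/np.tan(np.radians(float(c['fovy']))/2)
    d=np.stack([(uv[:,0]-c['cx'])/f,-(uv[:,1]-c['cy'])/f,-np.ones(len(uv))],1)
    return d@R.from_rotvec(c['attitude']).as_matrix().T
def plane(c,uv,z):
    d=rays(c,uv); return c['xyz']+d*((z-c['xyz'][2])/d[:,2])[:,None]
def cloud(c):
    h,w=c['depth'].shape; v,u=np.mgrid[:h,:w]; d=rays(c,np.stack([u.ravel(),v.ravel()],1))
    return (c['xyz']+d*c['depth'].reshape(-1,1)).reshape(h,w,3)
def proj(c,p):
    f=192/np.tan(np.radians(float(c['fovy']))/2)
    q=(np.atleast_2d(p)-c['xyz'])@R.from_rotvec(c['attitude']).as_matrix()
    return np.stack([c['cx']+f*q[:,0]/-q[:,2],c['cy']-f*q[:,1]/-q[:,2]],1)
def tri(c1,u1,c2,u2):
    d1=rays(c1,u1)[0];d2=rays(c2,u2)[0];A=np.stack([d1,-d2],1)
    s=np.linalg.lstsq(A,c2['xyz']-c1['xyz'],rcond=None)[0]
    a=c1['xyz']+s[0]*d1;b=c2['xyz']+s[1]*d2
    return (a+b)/2,np.linalg.norm(a-b)
def crop(c,x0,y0,x1,y1,k,fn):
    cv2.imwrite(fn,cv2.resize(c['pixels'][y0:y1,x0:x1,::-1],None,fx=k,fy=k,interpolation=cv2.INTER_CUBIC))
E
python3 - <<'E'
from h import *
t=load('a','top');s=load('a','side')
crop(t,100,90,360,210,3,'pics/a_top_bed.png')
crop(s,150,130,300,340,2.8,'pics/a_side_bed.png')
for c,n in((t,'top'),(s,'side')):
    P=cloud(c); 
    for uv in [(300,230),(230,280)] : print(n,uv,P[uv[1],uv[0]])
    m=(abs(P[...,2]-.03)<.006); m[:, :]&=True
    x=P[m]; print(n,m.sum(), x.min(0),x.max(0))
E
```

```text
top (300, 230) [ 0.37265576 -0.16424592  0.02393189]
top (230, 280) [0.2301541  0.03519937 0.00043683]
top 8150 [ 0.00728904 -0.62212196  0.02400021] [0.93333134 0.68546173 0.03599939]
side (300, 230) [ 0.30914638 -0.04499129 -0.00068453]
side (230, 280) [0.47670317 0.26498236 0.06385192]
side 5366 [-0.24977613 -2.11356925  0.02400118] [1.29313294 0.4329564  0.03599383]
```

View pics/a_top_bed.png

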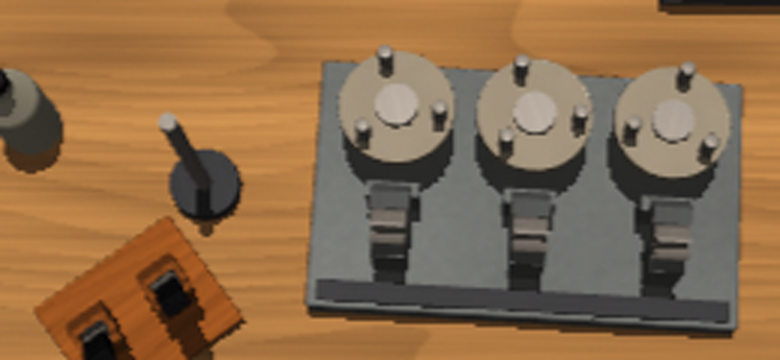

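View pics/a_side_bed.png

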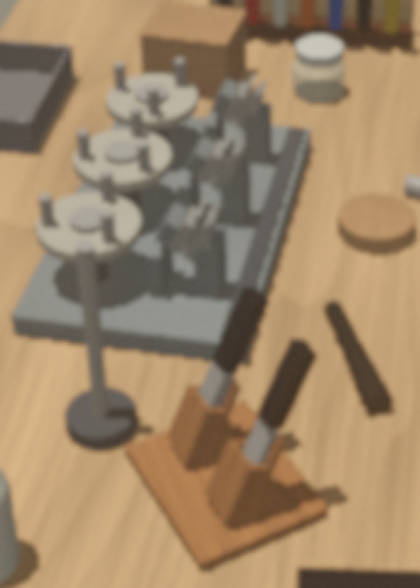

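Run:
```python
from h import *
t=load('a','top');s=load('a','side')
def rect(xy):
    r=cv2.minAreaRect(xy.astype(np.float32)*1000); return r
for c,n in((t,'top'),(s,'side')):
    P=cloud(c); X=P[...,0];Y=P[...,1];Z=P[...,2]
    roi=(X>.35)&(X<.85)&(Y>-.4)&(Y<.25)
    m=roi&(abs(Z-.03)<.004)
    k,l,st,_=cv2.connectedComponentsWithStats(m.astype(np.uint8)); i=1+st[1:,4].argmax(); mm=l==i
    print(n,'bed',mm.sum(),rect(P[mm][:,:2]),np.median(Z[mm]))
    roi=(X>.35)&(X<.75)&(Y>.15)&(Y<.5)
    m=roi&(abs(Z-.014)<.004)
    k,l,st,_=cv2.connectedComponentsWithStats(m.astype(np.uint8)); i=1+st[1:,4].argmax(); mm=l==i
    print(n,'stand',mm.sum(),rect(P[mm][:,:2]),np.median(Z[mm]))
    m=(X>.4)&(X<.9)&(Y>-.4)&(Y<.3)&(abs(Z-.108)<.0025)
    k,l,st,ce=cv2.connectedComponentsWithStats(m.astype(np.uint8))
    for i in range(1,k):
        if st[i,4]>15: print(n,'hub',st[i,4],P[l==i].mean(0),rect(P[l==i][:,:2])[:2])
    m=(X>.4)&(X<.9)&(Y>-.4)&(Y<.3)&(abs(Z-.138)<.006)
    k,l,st,ce=cv2.connectedComponentsWithStats(m.astype(np.uint8))
    for i in range(1,k):
        if st[i,4]>3: print(n,'z138',st[i,4],P[l==i].mean(0))
    g=c['pixels'].max(2)
    m=(X>.4)&(X<.75)&(Y>.1)&(Y<.45)&(Z>.1)&(g<60)
    k,l,st,ce=cv2.connectedComponentsWithStats(m.astype(np.uint8))
    for i in range(1,k):
        if st[i,4]>8:
            q=P[l==i]; q0=q.mean(0); u,sv,vt=np.linalg.svd(q-q0); print(n,'handle',st[i,:],q0,q.min(0),q.max(0),vt[0])
```

```text
top bed 5411 ((594.9913940429688, -92.39674377441406), (419.02618408203125, 250.2460479736328), 87.32295989990234) 0.02957237917307065
top stand 1411 ((474.7956237792969, 285.3603515625), (130.53036499023438, 159.67764282226562), 37.10444641113281) 0.013363641664270176
top hub 52 [0.88377038 0.28648696 0.1079642 ] ((882.9956665039062, 287.2767333984375), (23.997146606445312, 31.54429054260254))
top hub 65 [ 0.88470824 -0.08825608  0.10816958] ((884.1510620117188, -88.09162902832031), (29.114049911499023, 31.451208114624023))
top hub 94 [0.65858663 0.03232567 0.10779746] ((659.3785400390625, 34.23859786987305), (38.016666412353516, 36.536224365234375))
top hub 76 [ 0.65386131 -0.09653745  0.10763067] ((653.6016845703125, -98.1406021118164), (33.63370132446289, 39.38567352294922))
top hub 106 [ 0.64685487 -0.22468553  0.10761662] ((646.58935546875, -224.47296142578125), (35.798980712890625, 39.129966735839844))
top z138 20 [0.69914543 0.0443016  0.13670855]
top z138 21 [ 0.69239575 -0.08132849  0.13660174]
top z138 22 [ 0.68719815 -0.23498842  0.13597398]
top z138 21 [ 0.64771943 -0.00
[... 2756 characters left out ...]
 [ 0.69345669 -0.07872754  0.13651013]
side z138 11 [ 0.53256054 -0.08414938  0.13572944]
side z138 12 [ 0.62179299 -0.06500917  0.13552448]
side z138 14 [ 0.64906928 -0.00280477  0.13668672]
side z138 14 [0.70091984 0.0471881  0.13583014]
side z138 12 [0.53878272 0.04283411 0.13541448]
side z138 15 [0.63040247 0.06845241 0.13697233]
side z138 25 [0.60520374 0.23126708 0.13784361]
side z138 49 [0.47212173 0.2388307  0.13771377]
side z138 19 [0.42863748 0.29472529 0.13792886]
side z138 5 [0.40845356 0.29761019 0.13638292]
side handle [134 289   8   5  23] [0.66109778 0.41224831 0.14605149] [0.65352191 0.40556813 0.14023747] [0.66921253 0.41687684 0.1523378 ] [0.90258308 0.42081005 0.09089931]
```

Run:
```python
from h import *
t=load('a','top');s=load('a','side')
yaw=np.radians(-2.75); ex=np.array([np.cos(yaw),np.sin(yaw)]);ey=np.array([-ex[1],ex[0]])
for c,n,h2 in((t,'top',(.6526,-.0950)),(s,'side',(.6538,-.0928))):
    O=np.array(h2)-.078*ex; P=cloud(c).reshape(-1,3); col=c['pixels'].reshape(-1,3)
    d=P[:,:2]-O; b=np.stack([d@ex,d@ey,P[:,2]],1)*1000
    for y0 in(-130,0,130):
        m=(abs(b[:,0]+45)<65)&(abs(b[:,1]-y0)<13)&(b[:,2]>60)
        q=b[m]; cc=col[m].mean(1)
        # rows by pixel v
        v=np.repeat(np.arange(384),512)[m]
        print(n,y0)
        for vv in np.unique(v):
            k=v==vv; print('  v',vv,k.sum(),np.round(np.median(q[k],0),1),int(cc[k].mean()))
    m=(b[:,0]>-60)&(b[:,0]<-0)&(b[:,2]>100)
    for y0 in(-130,0,130):
        q=b[m&(abs(b[:,1]-y0)<25)]; print('yrange',y0,np.percentile(q[:,1],[1,5,50,95,99]))
```

```text
top -130
  v 156 9 [   8.3 -130.4   84.4] 96
  v 157 9 [-1.000e-01 -1.306e+02  1.060e+02] 66
  v 158 10 [  -6.2 -129.9  120.2] 68
  v 159 8 [ -10.9 -132.1  126.6] 83
  v 160 10 [ -13.5 -129.8  125.1] 86
  v 161 10 [ -16.1 -129.7  122.6] 86
  v 162 10 [ -18.2 -130.3  120.9] 85
  v 163 9 [ -20.9 -129.1  122. ] 85
  v 164 9 [ -23.1 -129.4  118.2] 73
  v 165 9 [ -26.4 -129.5  121.1] 89
  v 166 9 [ -30.4 -128.9  124.5] 108
  v 167 10 [ -32.8 -130.8  123.1] 109
  v 168 10 [ -35.2 -130.7  121.4] 110
  v 169 8 [ -41.2 -128.7  134.2] 125
  v 170 9 [ -43.7 -130.7  135. ] 114
  v 171 9 [ -42.  -130.2  115.1] 39
  v 172 9 [ -46.  -129.4  120.3] 47
  v 173 10 [ -49.3 -130.7  122.5] 104
  v 174 10 [ -52.9 -130.   127.5] 102
  v 175 9 [ -56.1 -128.3  127.2] 90
  v 176 11 [ -55.7 -131.7  111.4] 60
  v 177 9 [ -55.5 -130.7   98.3] 39
  v 178 9 [ -59.  -130.   102.2] 39
  v 179 9 [ -61.3 -130.5   99.8] 39
  v 180 9 [ -63.6 -130.5   98.2] 47
  v 181 9 [ -64.9 -129.4   89.3] 28
  v 182 10 [ -64.3 -130.5   71.6] 28
  v 183 3 [ -65.4 -130.5   62.6] 28
top 0
  v 153 9 [ 9.2 -0.3 84.3] 98
  v 154 9 [  1.   
[... 4313 characters left out ...]
0 [-51.7 130.3 101.2] 88
  v 216 15 [-48.3 135.3 100.4] 94
  v 217 17 [-31.7 137.1  96.7] 99
  v 218 16 [-25.9 139.8  93.5] 102
  v 219 16 [-28.9 140.7  89.1] 97
  v 220 15 [-29.7 140.9  86.3] 97
  v 221 11 [-35.1 139.3  81.4] 93
  v 222 10 [-40.  140.9  79.8] 91
  v 223 7 [-41.8 139.3  76.2] 86
  v 224 8 [-57.7 140.1  74.8] 84
  v 225 7 [-52.4 140.1  72. ] 81
  v 226 3 [-64.9 139.8  69.1] 81
  v 227 2 [-39.3 139.4  61.3] 103
  v 228 2 [-60.7 141.4  62.3] 82
yrange -130 [-150.70762877 -145.80834519 -120.91087981 -111.39473055 -108.76521842]
yrange 0 [-19.44851722 -15.91849378  10.47235138  18.26098068  19.64115156]
yrange 130 [110.53358302 113.37150633 139.71133982 147.22189065 149.05229325]
```

Run:
```python
from h import *
t=load('a','top');s=load('a','side')
crop(s,190,220,270,335,5,'pics/a_side_stand.png')
crop(t,105,155,190,235,7,'pics/a_top_stand.png')
yaw=np.radians(36.9); ex=np.array([np.cos(yaw),np.sin(yaw)]);ey=np.array([-ex[1],ex[0]])
for c,n,o in((t,'top',(.4748,.2854)),(s,'side',(.4757,.2869))):
    P=cloud(c).reshape(-1,3); px=c['pixels'].reshape(-1,3).astype(int)
    d=P[:,:2]-np.array(o); b=np.stack([d@ex,d@ey,P[:,2]],1)*1000
    zb=np.array([-.4226,0,.9063]);xb=np.array([.9063,0,.4226])
    X=b@xb;Z=b@zb;g=px.max(1);sat=g-px.min(1)
    for y0 in(-40,40):
        near=(abs(b[:,1]-y0)<16)&(abs(b[:,0])<75)
        for nm,m in(('handle',near&(g<60)&(b[:,2]>105)),('steel',near&(sat<35)&(g>60)&(b[:,2]>60))):
            if m.sum()<5: print(n,y0,nm,m.sum());continue
            f=lambda a:np.round(np.percentile(a[m],[3,15,50,85,97]),1)
            print(n,y0,nm,m.sum(),'X',f(X),'Z',f(Z),'Y',f(b[:,1]))
```

```text
top -40 handle 102 X [18.  21.1 31.2 32.6 33. ] Z [111.2 130.9 180.9 185.1 187.6] Y [-52.1 -49.5 -41.1 -33.  -30.1]
top -40 steel 14 X [29.8 30.  30.6 30.9 31.1] Z [64.7 67.7 78.7 84.3 89.7] Y [-51.1 -49.3 -40.5 -32.9 -30.2]
top 40 handle 109 X [14.8 17.5 26.2 29.3 29.6] Z [113.5 133.1 180.  185.7 189.6] Y [27.6 28.9 37.3 45.2 48.6]
top 40 steel 11 X [20.9 23.4 23.8 24.3 24.4] Z [59.8 60.9 65.  69.9 75. ] Y [28.2 30.3 39.3 48.7 50.9]
side -40 handle 2
side -40 steel 394 X [18.  23.1 30.1 32.5 34.1] Z [ 76.9  91.5 135.9 174.6 184.8] Y [-51.4 -46.5 -34.6 -28.9 -27.1]
side 40 handle 0
side 40 steel 346 X [18.7 22.3 26.1 29.3 30.8] Z [ 71.6  86.7 133.8 175.  185.9] Y [31.7 35.9 44.7 50.5 51.8]
```

View pics/a_side_stand.png

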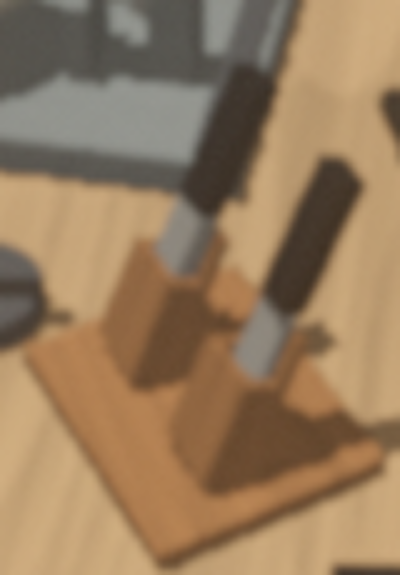

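View pics/a_top_stand.png

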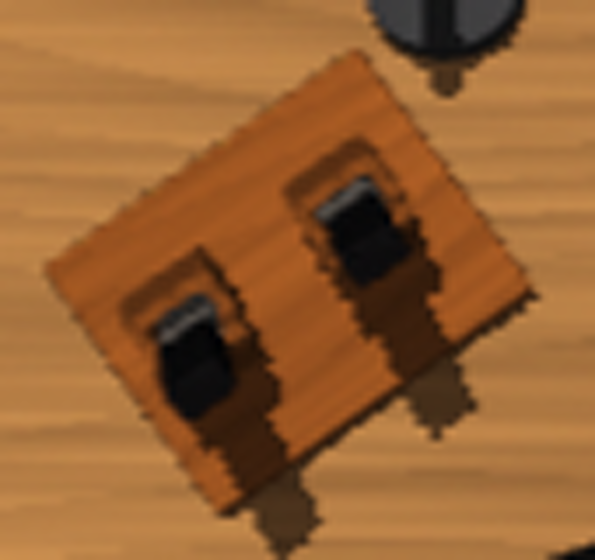

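```bash
cat >> h.py <<'E'
def plan(p,yang=None):
    "tool-frame shift mm & turn deg to reach TCP world p (m), tool-y world angle deg (mod 180)"
    s=bot.read_state(); M=R.from_rotvec(s['tcp_rot']).as_matrix()
    d=M.T@(np.array(p)-s['tool_pos'])*1000
    a=np.degrees(np.arctan2(M[1,1],M[0,1])); t=None
    if yang is not None: t=-((yang-a+90)%180-90)
    print('shift',np.round(d,1),'turn',t,'yang',round(a,2),'tilt',np.round(M[:,2],4),'F',np.round(s['wrist_force'],2),'pos',np.round(s['tool_pos']*1000,1),'t',round(s['time'],2),'w',round(s['width'],3))
E
python3 -c "
from h import *
plan((.4177,.2917,.235),126.9)"
```

```text
shift [-342.2 -296.9   -4.3] turn -49.7797158065498 yang 77.12 tilt [-5.e-04 -2.e-03 -1.e+00] F [-0.05 -0.87  0.52] pos [150.3 657.4 230.1] t 0.1 w 1.0
```

Emit:
move_arm(steps=[[-342,-297,-4,-50,50],[-342,-297,-4,-50,50],[-342,-297,-4,-50,50],[-342,-297,-4,-50,50],[-342,-297,-4,-50,50],[-342,-297,-4,-50,50],[-342,-297,-4,-50,50],[-342,-297,-4,-50,50],[-342,-297,-4,-50,50],[-342,-297,-4,-50,50],[-342,-297,-4,-50,50],[-342,-297,-4,-50,50],[-342,-297,-4,-50,50]])

```text
time: 1.4
tool_pos: [0.4167, 0.2935, 0.2351]
tcp_rot: [1.002, -2.977, -0.001]
wrist_force: [0.1, -0.3, -0.3]
width: 0.502
```

```bash
python3 -c "
from h import *
plan((.4177,.2917,.122),126.9)
for n in('side','top'):
    c=snap(n,'b')
    p=proj(c,[bot.read_state()['tool_pos']])[0]; print(n,p)
crop(load('b','side'),170,180,300,330,4,'pics/b_side_c.png');crop(load('b','top'),90,130,210,250,4,'pics/b_top_c.png')"
```

```text
shift [  0.3  -2.1 113.1] turn 0.31928242382916494 yang 127.22 tilt [-7.e-04  3.e-04 -1.e+00] F [ 0.13 -0.3  -0.27] pos [416.7 293.5 235.1] t 1.4 w 0.502
side [252.60531156 237.33774715]
top [122.8055128  201.74783954]
```

View pics/b_side_c.png

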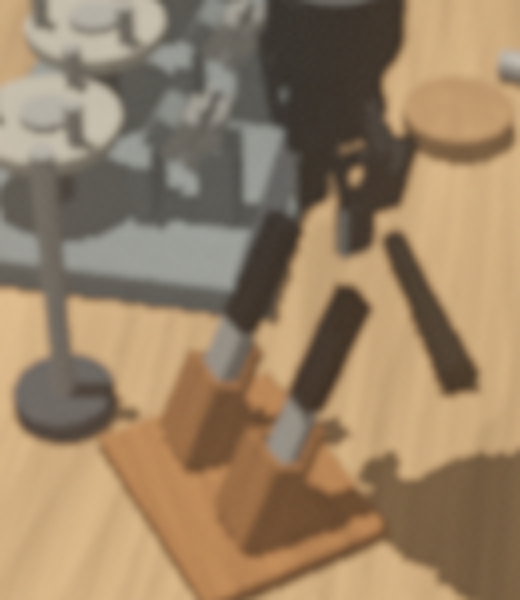

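View pics/b_top_c.png

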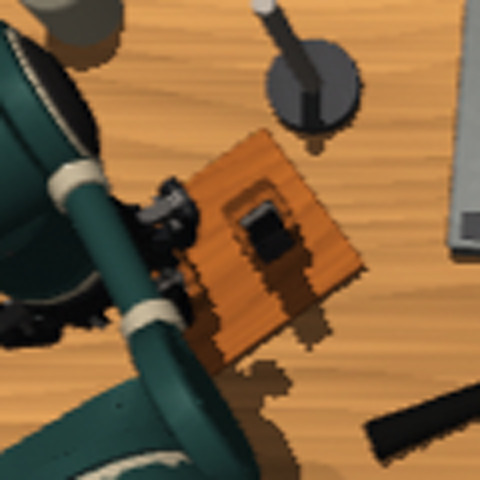

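```bash
python3 -c "
from h import *
s=bot.read_state();M=R.from_rotvec(s['tcp_rot']).as_matrix()
for n,o in(('side',(170,180)),('top',(90,130))):
    c=load('b',n)
    for y in(-.021,.021):
        for dx in (-.011,.011):
            p=s['tool_pos']+M@np.array([dx,y,-.006]); print(n,y,dx,(proj(c,p)[0]-o)*4)
"
```

```text
side -0.021 -0.011 [295.63889154 206.73563309]
side -0.021 0.011 [328.80281352 195.06235682]
side 0.021 -0.011 [332.20055817 248.0895335 ]
side 0.021 0.011 [365.9849048  235.76194131]
top -0.021 -0.011 [147.2279081  251.01905037]
top -0.021 0.011 [167.54368136 279.39774638]
top 0.021 -0.011 [ 90.0246846  291.48202772]
top 0.021 0.011 [110.2866038  320.08179454]
```

Emit:
move_arm(steps=[[0,-2,20,0,50],[0,-2,40,0,50],[0,-2,60,0,50],[0,-2,80,0,50],[0,-2,100,0,50],[0,-2,113,0,50],[0,-2,113,0,50]], newtons=60)

```text
time: 2.2
tool_pos: [0.4169, 0.2904, 0.1201]
tcp_rot: [1.001, -2.973, 0.002]
wrist_force: [-0.2, 0.3, -0.3]
width: 0.497
```

```bash
python3 -c "
from h import *
plan((.4177,.2917,.122),126.9)
s=snap('side','c')
crop(s,170,180,300,330,4,'pics/c_side_c.png')"
```

```text
shift [-1.4  0.5 -1.9] turn 0.30104745592311133 yang 127.2 tilt [-0.0038 -0.0023 -1.    ] F [-0.23  0.25 -0.28] pos [416.9 290.4 120.1] t 2.2 w 0.497
```

View pics/c_side_c.png

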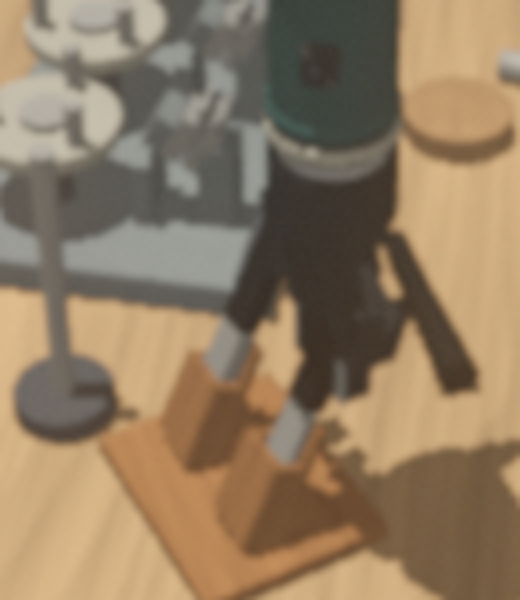

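Emit:
move_arm(steps=[[0,0,0,0,20],[0,0,0,0,0],[0,0,0,0,0],[0,0,0,0,0],[0,0,0,0,0],[0,0,0,0,0]], newtons=60)

```text
time: 2.85
tool_pos: [0.4197, 0.2913, 0.1236]
tcp_rot: [-0.999, 2.976, 0.001]
wrist_force: [-0.3, 0.7, 6.5]
width: 0.272
```

```bash
python3 -c "
from h import *
plan((.4177,.2917,.122),126.9)
"
```

```text
shift [1.3 1.5 1.6] turn 0.20963785461675855 yang 127.11 tilt [ 0.0018  0.0016 -1.    ] F [-0.28  0.74  6.47] pos [419.7 291.3 123.6] t 2.85 w 0.272
```

Emit:
move_arm(steps=[[4,0,-9,0,0],[8,0,-18,0,0],[13,0,-27,0,0],[17,0,-36,0,0],[21,0,-45,0,0],[25,0,-54,0,0],[30,0,-63,0,0],[34,0,-73,0,0],[34,0,-110,0,0],[34,0,-150,0,0],[34,0,-188,0,0],[34,0,-188,0,0]])

```text
time: 4.05
tool_pos: [0.3929, 0.2706, 0.3166]
tcp_rot: [-0.998, 2.972, 0.002]
wrist_force: [0.6, 0.2, -0.9]
width: 0.272
```

```bash
python3 -c "
from h import *
# station 2 first hover: blade grip pt d above throat
yaw=np.radians(-2.75); ex=np.array([np.cos(yaw),np.sin(yaw),0]);ey=np.array([-ex[1],ex[0],0])
O=np.array([.6532,-.0939,0])-.078*ex
for k,y in((1,-.13),(2,0),(3,.13)):
    T=O-.045*ex+y*ey+[0,0,.118]; print(k,T)
plan((.466,.05,.310),87.25)
for n in('side','top'):
    c=snap(n,'d')
"
```

```text
1 [ 0.52410449 -0.21784898  0.118     ]
2 [ 0.53034165 -0.08799869  0.118     ]
3 [0.53657881 0.0418516  0.118     ]
shift [  74.8 -220.1    6.3] turn 39.86617381841856 yang 127.12 tilt [ 0.0062  0.0034 -1.    ] F [ 0.59  0.22 -0.94] pos [392.9 270.6 316.6] t 4.05 w 0.272
```

View pics/d_side.png

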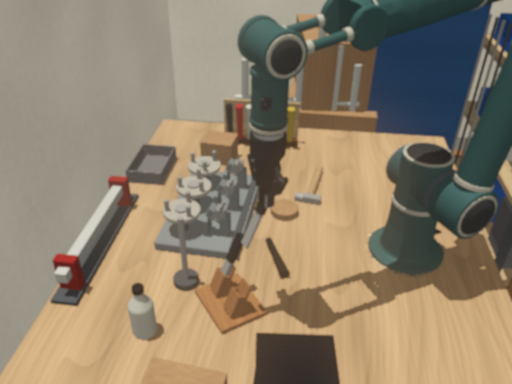

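The side view shows the thin blade clear of its pocket in the gripper, nose near (245,243). Next I carry it to station 3.

Emit:
move_arm(steps=[[75,-220,6,40,0],[75,-220,6,40,0],[75,-220,6,40,0],[75,-220,6,40,0],[75,-220,6,40,0],[75,-220,6,40,0],[75,-220,6,40,0],[75,-220,6,40,0]])

```text
time: 4.95
tool_pos: [0.4634, 0.05, 0.3028]
tcp_rot: [-0.077, -3.137, -0.0]
wrist_force: [0.1, 0.7, -0.7]
width: 0.268
```

```bash
python3 -c "
from h import *
plan((.466,.045,.25),87.25)
s=bot.read_state()
for n in('side','top'):
    c=snap(n,'e')
    p=proj(c,s['tool_pos'])[0];print(n,p)
    x,y=int(p[0]),int(p[1]); crop(c,x-60,y-50,x+60,y+70,5,f'pics/e_{n}_c.png'); print(x-60,y-50)
"
```

```text
shift [-3.1 -4.9 52.8] turn -0.06158036567887848 yang 87.19 tilt [-3.6e-03  3.0e-04 -1.0e+00] F [ 0.14  0.66 -0.71] pos [463.4  50.  302.8] t 4.95 w 0.268
side [246.98159284 156.97694459]
186 106
top [220.95391461 178.53530931]
160 128
```

View pics/e_side_c.png

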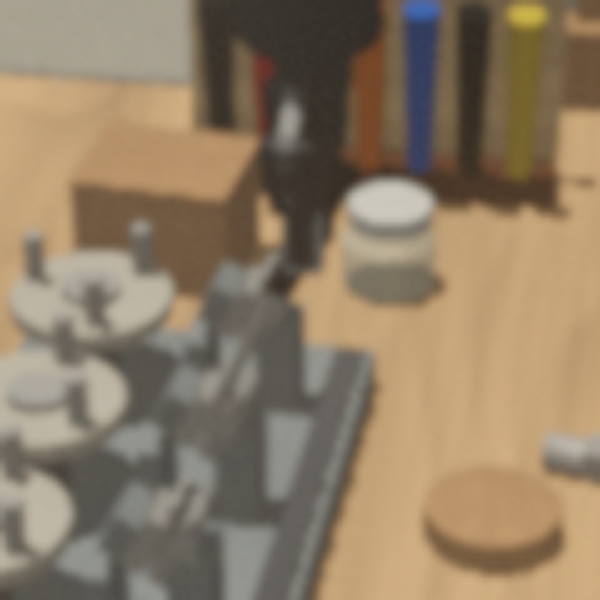

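View pics/e_top_c.png

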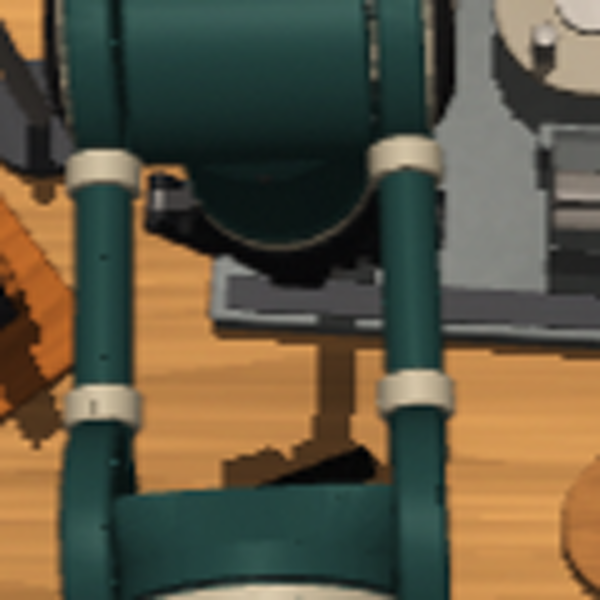

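```bash
cat >> h.py <<'E'
yaw=np.radians(-2.75); EX=np.array([np.cos(yaw),np.sin(yaw),0]);EY=np.array([-EX[1],EX[0],0])
OB=np.array([.6532,-.0939,0])-.078*EX
def bed(p): p=np.asarray(p)-OB; return np.stack([p@EX,p@EY,p[...,2]],-1)*1000
def blade(c,off=(0,0,0)):
    s=bot.read_state(); tp=bed(s['tool_pos']); P=bed(cloud(c).reshape(-1,3)); q=P-tp
    m=(abs(q[:,1])<18)&(q[:,2]<-5)&(q[:,2]>-115)&(abs(q[:,0]+q[:,2]*.5)<30)
    q=q[m]; px=c['pixels'].reshape(-1,3)[m].max(1)
    return q,px
E
python3 -c "
from h import *
c=load('e','side'); q,px=blade(c)
o=np.argsort(-q[:,2]); q=q[o];px=px[o]
for a in range(-5,-115,-8):
    m=(q[:,2]<=a)&(q[:,2]>a-8)
    if m.any(): print(a,m.sum(),np.round(q[m].min(0),1),np.round(np.median(q[m],0),1),np.round(q[m].max(0),1),int(px[m].mean()))
"
```

```text
-5 20 [  0.3   3.3 -12.7] [11.5 12.6 -9.2] [19.9 14.6 -5.5] 88
-13 13 [  4.6   9.9 -20.2] [ 10.7  12.8 -15.6] [ 17.8  17.7 -13.4] 89
-21 9 [  7.7   7.2 -27.7] [ 15.9  12.5 -23.2] [ 20.4  16.  -21.1] 103
-29 8 [ 18.7  -5.5 -36. ] [ 21.7  10.6 -33.7] [ 24.8  13.7 -29.4] 107
-37 8 [ 21.4  -7.2 -44.1] [ 25.6  10.4 -42.1] [ 28.   14.8 -38.1] 106
-45 8 [ 24.   -4.9 -50.1] [ 29.1  11.6 -49.5] [ 31.8  16.6 -45.2] 106
-53 9 [ 29.    2.4 -60.7] [ 32.7  12.8 -56.9] [ 35.8  15.  -53.8] 118
-61 7 [ 31.9   8.4 -68.7] [ 36.   12.7 -65.1] [ 38.5  15.7 -63.5] 120
-69 7 [ 38.  -11.5 -76.3] [ 40.4  12.4 -74.8] [ 43.6  15.8 -70.2] 121
-77 6 [ 40.1  -6.5 -83.6] [ 43.5  11.4 -79.8] [ 46.6  16.2 -77.7] 118
-85 7 [ 44.4  -1.1 -92.3] [ 47.8   9.7 -88.9] [ 51.3  14.  -85.5] 121
-93 8 [  46.     7.9 -100. ] [ 49.7  12.  -96.6] [ 53.3  15.5 -93.3] 105
```

```bash
cat >> h.py <<'E'
def w(b): b=np.array(b)/1000; return OB+b[0]*EX+b[1]*EY+[0,0,b[2]]
E
python3 -c "
from h import *
plan(w((-102.4,130.8,237)),87.25)"
```

```text
shift [-15.8  -4.3  66.5] turn -0.003615825594621924 yang 87.25 tilt [-1.8e-03  2.0e-04 -1.0e+00] F [ 0.1  -0.08 -0.4 ] pos [463.9  50.5 303.5] t 5.05 w 0.269
```

Emit:
move_arm(steps=[[-8,-4,20,0,0],[-16,-4,40,0,0],[-16,-4,55,0,0],[-16,-4,66,0,0],[-16,-4,66,0,0],[-16,-4,66,0,0]])

```text
time: 5.65
tool_pos: [0.4803, 0.045, 0.2385]
tcp_rot: [-0.078, -3.141, -0.0]
wrist_force: [1.0, -0.1, -0.5]
width: 0.274
```

```bash
python3 -c "
from h import *
plan(w((-102.4,130.8,237)),87.25)
s=bot.read_state()
c=snap('side','f')
p=proj(c,w((-45,131,118)))[0];print(p)
x,y=int(p[0]),int(p[1]); crop(c,x-40,y-50,x+50,y+30,7,'pics/f_side_c.png'); print(x-40,y-50)
q,px=blade(c); q=q+bed(s['tool_pos'])
for a in range(226,110,-6):
    m=(q[:,2]<=a)&(q[:,2]>a-6)
    if m.any(): print(a,m.sum(),np.round(q[m].min(0),1),np.round(np.median(q[m],0),1),np.round(q[m].max(0),1),int(px[m].mean()))
"
```

```text
shift [1.  0.4 1.5] turn -0.09108639757785397 yang 87.16 tilt [-1.e-04  0.e+00 -1.e+00] F [ 0.96 -0.07 -0.48] pos [480.3  45.  238.5] t 5.65 w 0.274
[221.82485076 209.72056444]
181 159
226 8 [-96.3 123.7 220.5] [-86.5 143.4 223.6] [-81.  145.2 225.5] 81
220 10 [-93.  136.9 214. ] [-86.1 140.7 215.7] [-81.1 146.4 218.7] 92
214 3 [-85.5 142.3 208.1] [-81.9 143.4 210.7] [-79.3 146.1 211. ] 108
208 5 [-81.9 137.7 202.9] [-79.1 141.5 204.5] [-75.9 142.8 207.9] 110
202 6 [-81.4 117.1 196.9] [-77.7 143.1 200.2] [-73.5 147.3 201.8] 107
196 8 [-76.2 123.5 190.1] [-74.1 142.8 194.1] [-70.1 147.8 195.7] 108
190 3 [-72.7 131.5 185.4] [-70.6 140.3 185.5] [-67.9 143.8 187.4] 108
184 7 [-73.1 133.5 179. ] [-70.3 142.8 180.5] [-65.4 146.2 183.5] 107
178 6 [-67.9 135.5 173.7] [-65.  144.8 174.5] [-62.1 145.6 177.2] 112
172 4 [-64.  124.7 168. ] [-61.8 141.6 168. ] [-60.4 146.6 169.8] 115
166 4 [-63.5 124.  162. ] [-60.6 141.7 162.7] [-57.2 146.9 164.8] 118
160 6 [-61.2 129.5 154.3] [-57.2 142.7 157.8] [-55.4 145.5 159.6] 122
154 5 [-58.6 132.4 148.4] [-55.  144.3 152.2] [-53.1 145.9 153.5] 123
148 5 [-55.3 131.9 144.1] [-51.7 141.4 145.4] [-49.1 146.6 146.2] 128
142 8 [-52.3 125.4 136.5] [-47.  137.6 139.1] [-42.8 148.  141.4] 130
136 10 [-57.6 113.5 130. ] [-44.4 135.2 133.5] [-42.4 147.7 135.6] 128
130 25 [-58.6 116.  124.1] [-52.4 132.  125.8] [-29.1 147.4 129.6] 122
124 5 [-51.4 115.2 123.5] [-33.3 138.9 123.7] [-18.6 147.1 123.9] 130
```

View pics/f_side_c.png

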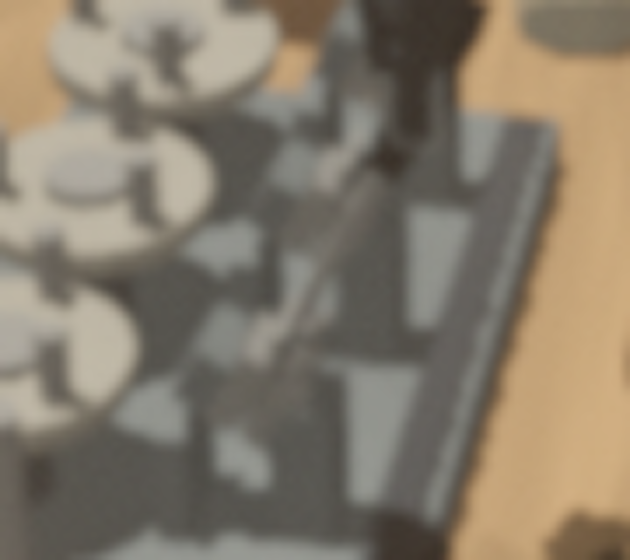

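Emit:
move_arm(steps=[[2,0,0,0,0],[1,0,2,0,0],[0,0,4,0,0],[-1,0,6,0,0],[-2,0,8,0,0],[-2,0,8,0,0]])

```text
time: 6.3
tool_pos: [0.4823, 0.0445, 0.2298]
tcp_rot: [-0.079, -3.14, 0.0]
wrist_force: [-0.7, -0.8, -1.4]
width: 0.265
```

Emit:
move_arm(steps=[[-0.5,0,1,0,0],[-1,0,2,0,0],[-1.5,0,3,0,0],[-2,0,4,0,0],[-2,0,4,0,0]])

```text
time: 6.8
tool_pos: [0.4841, 0.0445, 0.2259]
tcp_rot: [-0.079, -3.14, 0.0]
wrist_force: [-0.9, 0.2, -1.1]
width: 0.273
```

Emit:
move_arm(steps=[[-0.5,0,1,0,0],[-1,0,2,0,0],[-1.5,0,3,0,0],[-1.5,0,3,0,0]])

```text
time: 7.2
tool_pos: [0.4853, 0.0444, 0.2228]
tcp_rot: [-0.079, -3.139, 0.0]
wrist_force: [-4.3, 0.9, -1.0]
width: 0.272
```

Emit:
move_arm(steps=[[-0.5,0,1,0,0],[-1,0,2,0,0],[-1.5,0,3,0,0],[-1.5,0,3,0,0]])

```text
time: 7.6
tool_pos: [0.4862, 0.0444, 0.2217]
tcp_rot: [-0.079, -3.138, 0.0]
wrist_force: [-10.1, 0.6, 10.0]
width: 0.272
```

Emit:
move_arm(steps=[[0,0,0.5,0,0],[-0.3,0,1,0,0],[-0.3,0,1,0,0]])

```text
time: 7.9
tool_pos: [0.4863, 0.0444, 0.2216]
tcp_rot: [-0.079, -3.138, -0.0]
wrist_force: [-13.6, -0.3, 15.5]
width: 0.271
```

Emit:
move_arm(steps=[[2,0,-4,0,0],[4,0,-8,0,0],[8,0,-16,0,0],[10,0,-22,0,0],[12,0,-32,0,0],[12,-40,-32,0,0],[12,-85,-32,0,0],[12,-130,-32,0,0],[12,-130,-32,0,0],[12,-130,-32,0,0]])

```text
time: 8.9
tool_pos: [0.4698, -0.0859, 0.2523]
tcp_rot: [0.084, 3.139, 0.0]
wrist_force: [0.5, 0.2, -1.3]
width: 0.274
```

```bash
python3 -c "
from h import *
plan(w((-102.4,0.8,237)),87.25)
s=bot.read_state()
c=snap('side','g'); print(bed(s['tool_pos']))
p=proj(c,w((-45,1,118)))[0];print(p)
x,y=int(p[0]),int(p[1]); crop(c,x-40,y-60,x+50,y+20,7,'pics/g_side_c.png'); print(x-40,y-60)
q,px=blade(c); q=q+bed(s['tool_pos'])
for a in range(226,110,-6):
    m=(q[:,2]<=a)&(q[:,2]>a-6)
    if m.any(): print(a,m.sum(),np.round(q[m].min(0),1),np.round(np.median(q[m],0),1),np.round(q[m].max(0),1),int(px[m].mean()))
"
```

```text
shift [-3.2  1.7 15.3] turn -0.3025265907957504 yang 86.95 tilt [ 1.8e-03  1.0e-04 -1.0e+00] F [ 0.49  0.23 -1.26] pos [469.8 -85.9 252.3] t 8.9 w 0.274
[-105.61209961   -0.83722968  252.27240029]
[231.30546563 185.18064086]
191 125
226 5 [-87.5   5.5 220.7] [-83.9  11.9 224.4] [-81.6  14.5 225.8] 145
220 5 [-86.3  -1.8 214.3] [-83.9   9.6 216.7] [-78.4  13.  218.7] 142
214 5 [-81.4   4.3 208.7] [-78.1  12.  209.8] [-76.6  13.4 212.3] 123
208 3 [-78.6   9.6 205.6] [-75.3  13.4 206.7] [-74.6  14.5 206.8] 115
202 5 [-77.9   9.6 196.2] [-72.3  11.2 199.9] [-69.8  16.1 201.8] 107
196 5 [-74.7  -7.8 190.5] [-71.9  10.2 193.3] [-68.   12.3 195.3] 108
190 4 [-71.9  10.  185.2] [-70.5  10.9 187.6] [-65.5  14.3 189.3] 106
184 4 [-69.   -9.9 182.1] [-65.    5.1 182.8] [-63.3  12.4 183.7] 107
178 5 [-65.3   4.1 174.4] [-62.2   9.7 175.4] [-59.7  12.3 177.6] 108
172 3 [-62.7   7.5 168.7] [-61.7  11.5 169.1] [-59.5  12.4 171.3] 106
166 5 [-58.4   6.1 161.1] [-57.    7.5 163.4] [-55.5  14.6 164.8] 113
160 3 [-53.3  -9.7 156.8] [-53.   10.4 157.4] [-51.8  12.2 159.2] 124
154 3 [-55.7   5.9 151.7] [-55.1   9.3 151.7] [-52.8  10.  153.1] 129
142 4 [-44.6  -6.9 137.7] [-42.7   1.7 138.1] [-41.4   7.1 139.9] 146
```

View pics/g_side_c.png

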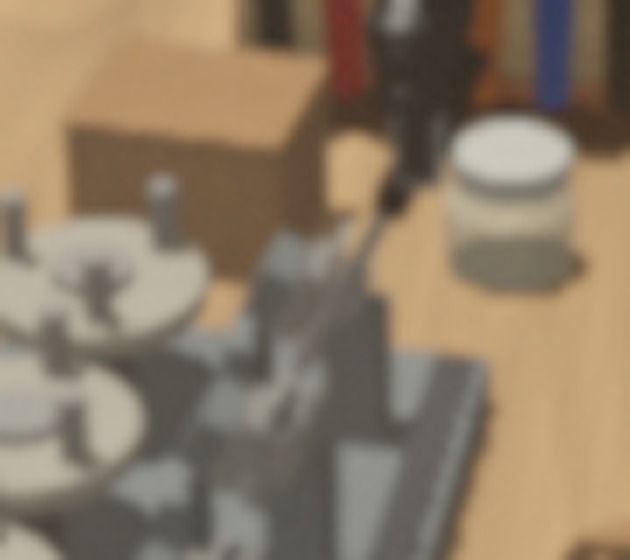

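Emit:
move_arm(steps=[[0,1.5,4,0,0],[-0.5,1.5,9,0,0],[-1,1.5,14,0,0],[-3,1.5,18,0,0],[-5,1.5,22,0,0],[-5,1.5,22,0,0]])

```text
time: 9.55
tool_pos: [0.4742, -0.0834, 0.2283]
tcp_rot: [-0.078, -3.139, -0.0]
wrist_force: [-1.2, 0.2, -1.3]
width: 0.271
```

Emit:
move_arm(steps=[[-0.5,0,1,0,0],[-1,0,2,0,0],[-1.5,0,3,0,0],[-2,0,4,0,0],[-2,0,4,0,0]])

```text
time: 10.05
tool_pos: [0.4763, -0.0839, 0.2252]
tcp_rot: [-0.079, -3.14, -0.0]
wrist_force: [0.2, -0.6, -1.1]
width: 0.269
```

Emit:
move_arm(steps=[[-0.5,0,1,0,0],[-1,0,2,0,0],[-1.5,0,3,0,0],[-1.5,0,3,0,0]])

```text
time: 10.45
tool_pos: [0.478, -0.0839, 0.2222]
tcp_rot: [0.079, 3.14, -0.0]
wrist_force: [-0.5, -1.0, -0.1]
width: 0.271
```

Emit:
move_arm(steps=[[-0.5,0,1,0,0],[-1,0,2,0,0],[-1,0,2,0,0]])

```text
time: 10.75
tool_pos: [0.4788, -0.084, 0.2214]
tcp_rot: [-0.079, -3.141, 0.0]
wrist_force: [-2.9, -0.1, 5.2]
width: 0.269
```

Emit:
move_arm(steps=[[-0.5,0,1,0,0],[-0.8,0,1.5,0,0],[-0.8,0,1.5,0,0]])

```text
time: 11.05
tool_pos: [0.4792, -0.084, 0.221]
tcp_rot: [-0.079, -3.14, 0.0]
wrist_force: [-5.9, 1.7, 11.2]
width: 0.273
```

Emit:
move_arm(steps=[[-0.5,0,1,0,0],[-0.5,0,1,0,0]])

```text
time: 11.25
tool_pos: [0.4799, -0.0841, 0.2202]
tcp_rot: [-0.079, -3.141, 0.001]
wrist_force: [-7.4, 1.0, 11.9]
width: 0.27
```

Emit:
move_arm(steps=[[-0.5,0,1,0,0],[-1,0,2,0,0],[-1,0,2,0,0]])

```text
time: 11.55
tool_pos: [0.4812, -0.0842, 0.2185]
tcp_rot: [0.079, 3.14, -0.001]
wrist_force: [-6.5, 0.1, 12.0]
width: 0.273
```

Emit:
move_arm(steps=[[-0.8,0,2,0,0],[-1.6,0,4,0,0],[-2.4,0,6,0,0],[-3.2,0,8,0,0],[-4,0,10,0,0],[-4,0,10,0,0]])

```text
time: 12.15
tool_pos: [0.4864, -0.0846, 0.2081]
tcp_rot: [0.079, 3.137, -0.001]
wrist_force: [-2.5, 0.4, 8.2]
width: 0.274
```

Emit:
move_arm(steps=[[-0.9,0,2,0,0],[-1.8,0,4,0,0],[-2.7,0,6,0,0],[-3.6,0,8,0,0],[-4.5,0,10,0,0],[-4.5,0,10,0,0]])

```text
time: 12.75
tool_pos: [0.4913, -0.0848, 0.1984]
tcp_rot: [0.079, 3.136, -0.001]
wrist_force: [-2.5, 0.2, 8.4]
width: 0.271
```

Emit:
move_arm(steps=[[-0.9,0,2,0,0],[-1.8,0,4,0,0],[-2.7,0,6,0,0],[-3.6,0,8,0,0],[-4.5,0,10,0,0],[-4.5,0,10,0,0]])

```text
time: 13.35
tool_pos: [0.4961, -0.0851, 0.1886]
tcp_rot: [0.079, 3.136, -0.002]
wrist_force: [-2.3, -0.2, 8.9]
width: 0.272
```

```bash
python3 -c "
from h import *
plan(w((-102.4,0.8,237)),87.25)
s=bot.read_state()
c=snap('side','h'); tp=bed(s['tool_pos']);print(tp)
p=proj(c,w((-45,1,118)))[0]
x,y=int(p[0]),int(p[1]); crop(c,x-40,y-60,x+50,y+20,7,'pics/h_side_c.png'); print(x-40,y-60)
q,px=blade(c); q=q+tp
for a in range(190,120,-6):
    m=(q[:,2]<=a)&(q[:,2]>a-6)
    if m.any(): print(a,m.sum(),np.round(q[m].min(0),1),np.round(np.median(q[m],0),1),np.round(q[m].max(0),1),int(px[m].mean()))
"
```

```text
shift [ 22.8  -0.5 -48.5] turn -0.12863584733442224 yang 87.12 tilt [ 0.005  -0.0011 -1.    ] F [-2.29 -0.18  8.86] pos [496.1 -85.1 188.6] t 13.35 w 0.272
[-79.31496722   1.23482471 188.59328414]
191 125
184 8 [-76.2  -1.8 178.1] [-68.   16.1 180.2] [-59.8  18.9 183. ] 69
178 9 [-72.5   9.8 172.7] [-65.2  14.4 174.8] [-59.4  18.9 177.4] 75
172 5 [-72.1  11.  167.7] [-65.7  13.8 169.5] [-60.2  16.9 170.8] 88
166 3 [-63.   12.4 160.8] [-62.5  12.8 164.3] [-59.6  14.7 165.8] 105
160 7 [-59.3  -0.9 154.2] [-56.9  12.2 156.7] [-53.5  16.2 159.7] 118
154 4 [-58.9   1.7 149.1] [-55.2  12.2 150.8] [-50.9  15.8 151.8] 121
148 4 [-53.4   9.  143.7] [-50.8  14.9 146.2] [-49.3  16.7 147.7] 118
142 12 [-52.6 -15.5 136.1] [-40.7   8.7 137.6] [-36.9  18.9 141.6] 131
136 11 [-57.4 -12.2 130.2] [-44.2  13.6 133.7] [-38.2  19.1 135.7] 116
130 38 [-58.2 -15.3 124.2] [-40.8   3.9 126.8] [-18.7  18.5 129.7] 121
124 31 [-52.9 -12.9 118.4] [-31.2   8.5 121.2] [-15.4  18.2 123.8] 116
```

View pics/h_side_c.png

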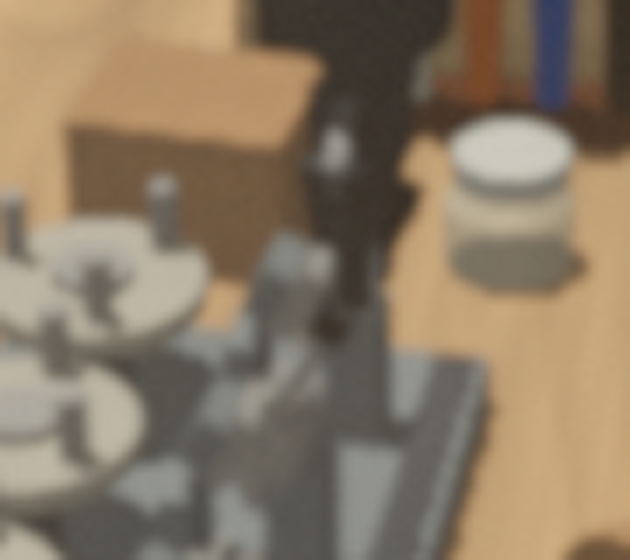

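Emit:
move_arm(steps=[[-0.9,0,2,0,0],[-1.8,0,4,0,0],[-0.5,0,4.7,0,0],[0.8,0,5.4,0,0],[0.8,0,5.4,0,0]])

```text
time: 13.9
tool_pos: [0.4961, -0.0851, 0.1837]
tcp_rot: [0.079, 3.133, -0.002]
wrist_force: [-0.6, 1.0, 9.1]
width: 0.275
```

Emit:
move_arm(steps=[[1.3,0,0.7,0,0],[2.6,0,1.4,0,0],[2.6,0,1.4,0,0]])

```text
time: 14.2
tool_pos: [0.4933, -0.085, 0.1821]
tcp_rot: [0.079, 3.134, -0.001]
wrist_force: [-2.1, 0.6, 9.0]
width: 0.27
```

Emit:
move_arm(steps=[[0.9,0,0.5,0,0],[0.9,0,0.5,0,0],[0.9,0,0.5,0,30],[0.9,0,0.5,0,40],[0.9,0,0.5,0,60],[0.9,0,0.5,0,60],[0.9,0,0.5,0,60]])

```text
time: 14.9
tool_pos: [0.4895, -0.0844, 0.178]
tcp_rot: [-0.079, -3.14, -0.0]
wrist_force: [-0.4, -0.3, 0.4]
width: 0.6
```

```bash
python3 -c "
from h import *
plan(w((-102.4,0.8,237)),87.25)
c=snap('side','i')
crop(c,191,125,281,205,7,'pics/i_side_c.png')
"
```

```text
shift [ 16.5  -0.8 -59. ] turn -0.13320775045784217 yang 87.12 tilt [-1.e-03  2.e-04 -1.e+00] F [-0.42 -0.32  0.41] pos [489.5 -84.4 178. ] t 14.9 w 0.6
```

View pics/i_side_c.png

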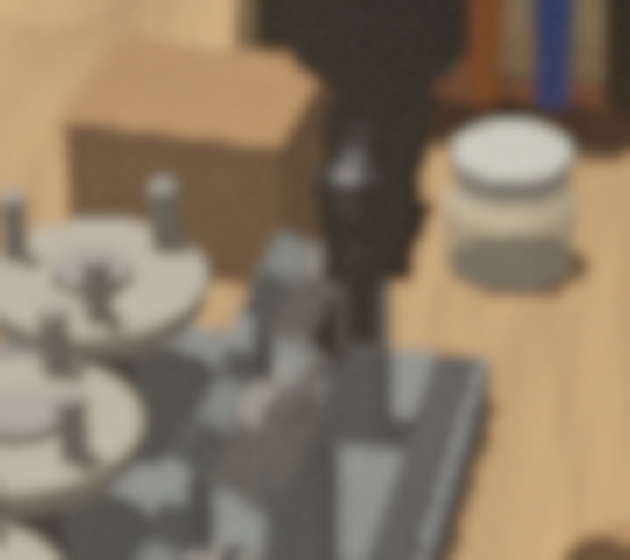

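Emit:
move_arm(steps=[[0,0,-15,0,60],[0,0,-40,0,60],[0,0,-80,0,60],[0,0,-120,0,60],[0,0,-120,0,60]])

```text
time: 15.45
tool_pos: [0.4935, -0.0853, 0.307]
tcp_rot: [0.079, 3.127, -0.004]
wrist_force: [1.3, -0.3, 0.3]
width: 0.597
```

```bash
python3 -c "
from h import *
plan(w((78,0,260)),87.25)
c=snap('side','j');snap('top','j')
crop(c,191,125,281,205,7,'pics/j_side_c.png')
tp=np.array([-86,1.5,178]); P=bed(cloud(c).reshape(-1,3)); px=c['pixels'].reshape(-1,3).max(1)
m=(abs(P[:,1]-1)<18)&(P[:,2]>118)&(P[:,2]<240)&(P[:,0]<-45)&(P[:,0]>-130); q=P[m];px=px[m]
for a in range(250,120,-6):
    m=(q[:,2]<=a)&(q[:,2]>a-6)
    if m.any(): print(a,m.sum(),np.round(q[m].min(0),1),np.round(np.median(q[m],0),1),np.round(q[m].max(0),1),int(px[m].mean()))
"
```

```text
shift [-159.3   -0.5   49.1] turn -0.12891063871572328 yang 87.12 tilt [ 0.013  -0.0029 -0.9999] F [ 1.33 -0.33  0.31] pos [493.5 -85.3 307. ] t 15.45 w 0.597
238 20 [-107.    -7.9  232.2] [-99.4   3.4 234.8] [-93.3  15.5 236.9] 93
232 14 [-108.4   -5.2  226.4] [-102.2   12.4  230.3] [-90.3  18.5 231.9] 95
226 13 [-107.1    5.1  221.1] [-96.3  11.8 223.7] [-86.8  16.7 225.9] 90
220 12 [-101.9   -3.4  214.1] [-89.   14.1 217.1] [-84.1  16.1 219.2] 82
214 11 [-98.4   3.2 208.4] [-92.7  14.8 211.8] [-82.3  18.7 213.4] 90
208 14 [-93.2  -6.9 202.3] [-82.9  13.4 204.3] [-76.3  17.6 207.5] 79
202 10 [-92.4   8.6 196.6] [-86.1  14.6 199. ] [-75.7  18.1 201.6] 76
196 10 [-87.5   4.4 190.2] [-78.4  13.8 193.4] [-72.3  17.1 195.9] 64
190 13 [-87.1  -2.9 184.3] [-75.3  12.6 187.5] [-67.1  16.3 189.9] 67
184 10 [-81.5   9.1 180.3] [-72.3  15.  182. ] [-65.1  17.  183.7] 64
178 13 [-80.8  -4.9 172. ] [-71.8  12.4 175.1] [-62.2  15.9 177. ] 68
172 11 [-74.8   2.2 166. ] [-65.5  11.7 168.9] [-58.5  16.3 172. ] 78
166 7 [-74.9  11.5 160.2] [-66.5  12.7 163.9] [-62.4  18.1 166. ] 92
160 3 [-70.7   7.  157. ] [-59.5  11.4 158.4] [-59.3  12.6 159.7] 108
154 7 [-62.1  -8.1 148.1] [-56.7  11.1 150.7] [-53.6  14.5 153.7] 118
148 7 [-59.1   7.7 142. ] [-54.3  14.5 145.4] [-52.1  18.4 147. ] 111
142 3 [-53.7  -5.8 136.7] [-49.9  12.2 137.5] [-49.2  15.8 140.5] 113
136 8 [-57.4  -4.4 131.3] [-48.8  13.9 132.8] [-45.4  18.8 135.4] 105
130 12 [-58.2 -10.5 124. ] [-54.1   6.9 127.2] [-46.9  15.4 129.7] 100
124 5 [-51.2 -10.2 119.2] [-49.3  10.6 122.5] [-47.9  18.7 123.3] 99
```

View pics/j_side_c.png

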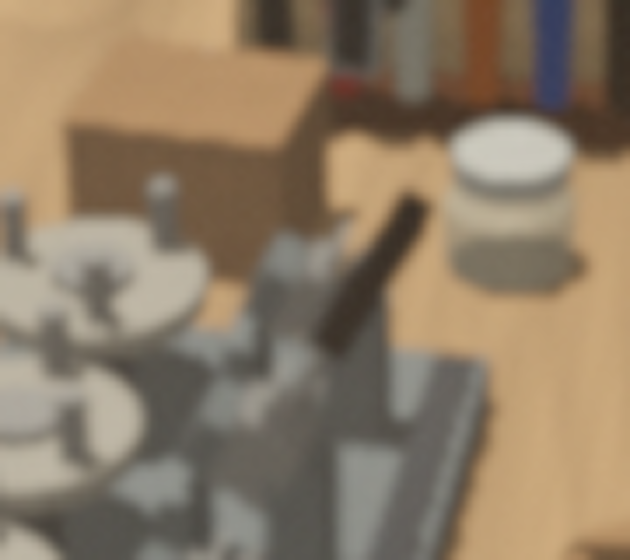

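View pics/j_top.png

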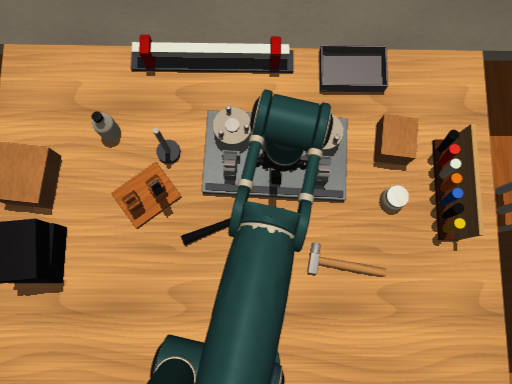

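```bash
python3 -c "
from h import *
plan(w((118,-18.6,200)),87.25)"
```

```text
shift [-202.2  -19.5  102. ] turn -0.12919649913615672 yang 87.12 tilt [ 0.0044 -0.001  -1.    ] F [ 0.45  0.85 -0.48] pos [490.9 -84.7 301.1] t 15.55 w 0.596
```

Emit:
move_arm(steps=[[-50,-5,0,0,30],[-100,-10,0,0,0],[-150,-19,0,0,0],[-202,-19,30,0,0],[-202,-19,70,0,0],[-202,-19,102,0,0],[-202,-19,102,0,0],[-202,-19,102,0,0]])

```text
time: 16.35
tool_pos: [0.6893, -0.1133, 0.1947]
tcp_rot: [-0.079, -3.136, -0.001]
wrist_force: [-0.5, 0.1, 0.2]
width: -0.0
```

```bash
python3 -c "
from h import *
plan(w((118,-18.6,118)),87.25)
c=snap('side','k');snap('top','k')
crop(c,150,90,270,210,5,'pics/k_side_c.png')
print(proj(c,bot.read_state()['tool_pos']))
"
```

```text
shift [-3.3 -1.  76.7] turn -0.12710049502867093 yang 87.12 tilt [-4.1e-03  8.0e-04 -1.0e+00] F [-0.47  0.06  0.21] pos [ 689.3 -113.3  194.7] t 16.35 w -0.0
[[180.61589987 154.36388008]]
```

View pics/k_side_c.png

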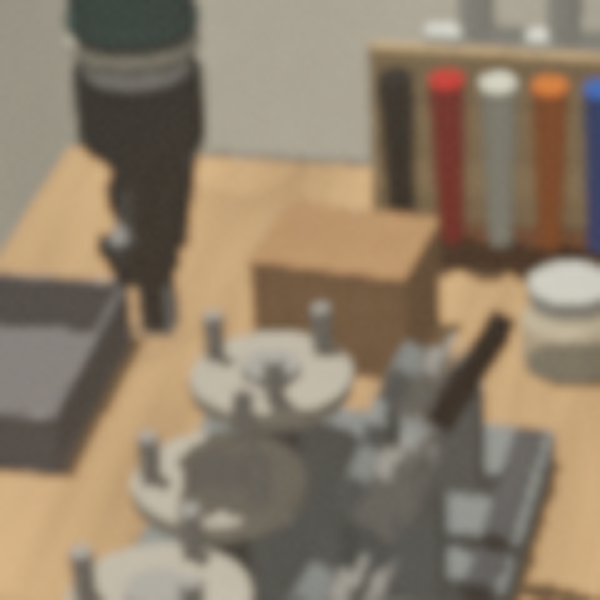

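View pics/k_top.png

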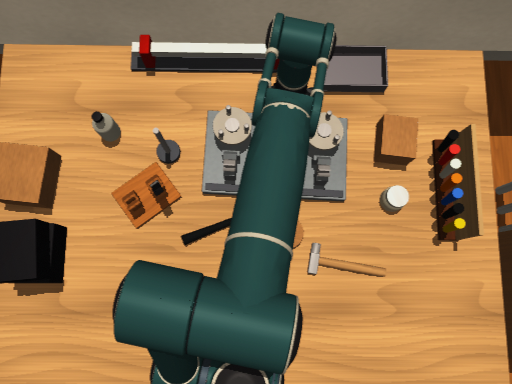

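```bash
python3 -c "
from h import *
for n in('side','top'):
    c=load('k',n);P=bed(cloud(c).reshape(-1,3));px=c['pixels'].reshape(-1,3).astype(int)
    g=(px[:,1]>px[:,0]+15)&(px[:,2]>px[:,0]+5)
    for x0 in(-150,-100,-50,0,50,100):
        m=g&(abs(P[:,0]-x0)<25)&(abs(P[:,1])<120)&(P[:,2]>130)
        if m.any(): print(n,x0,m.sum(),np.percentile(P[m][:,2],[1,50,99]))
"
```

```text
side -150 362 [638.34950452 662.72260863 680.72762004]
side -100 394 [629.14080971 652.62260913 673.71900522]
side -50 185 [621.50124388 639.50075116 659.36780564]
side 0 14 [582.91153668 587.35401375 631.34911846]
side 50 87 [553.93471955 573.65277208 585.63591057]
side 100 309 [557.42792785 577.57386962 585.75622405]
top -150 1608 [652.92233114 686.60069493 702.24244186]
top -100 1450 [622.45742412 665.65529217 683.48056863]
top -50 1393 [624.88134589 641.5736411  661.86519592]
top 0 231 [582.56414924 591.26001831 640.17371269]
top 50 338 [561.3127879  577.392437   589.38395168]
top 100 1620 [555.07606902 580.90618857 589.45744251]
```

View pics/k_side.png

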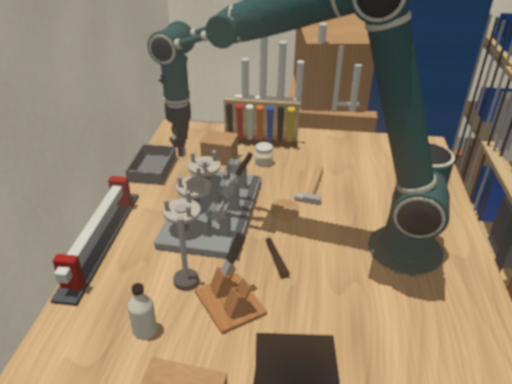

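Emit:
move_arm(steps=[[-3,-1,25,0,0],[-3,-1,50,0,0],[-3,-1,70,0,0],[-3,-1,77,0,0],[-3,-1,77,0,0]])

```text
time: 16.95
tool_pos: [0.6938, -0.1149, 0.1206]
tcp_rot: [0.079, 3.14, -0.0]
wrist_force: [-0.5, 0.0, -0.9]
width: 0.001
```

```bash
python3 -c "
from h import *
plan(w((118,-18.6,118)),87.25)
print(bed(bot.read_state()['tool_pos']))
c=snap('side','l')
crop(c,150,90,270,210,5,'pics/l_side_c.png')
import math
r=44
for a in (-25,-20,-15,-10,-4,4,14,25,37,50,64,79,94,109): print(a,round(-(r*math.cos(math.radians(a))-r*math.cos(math.radians(25))),1),round(r*math.sin(math.radians(a))+r*math.sin(math.radians(25)),1))
"
```

```text
shift [1.6 0.4 2.6] turn -0.13260145311714666 yang 87.12 tilt [ 1.1e-03 -2.0e-04 -1.0e+00] F [-0.52  0.05 -0.93] pos [ 693.8 -114.9  120.6] t 16.95 w 0.001
[119.55004744 -18.97899165 120.63900623]
-25 -0.0 0.0
-20 -1.5 3.5
-15 -2.6 7.2
-10 -3.5 11.0
-4 -4.0 15.5
4 -4.0 21.7
14 -2.8 29.2
25 -0.0 37.2
37 4.7 45.1
50 11.6 52.3
64 20.6 58.1
79 31.5 61.8
94 42.9 62.5
109 54.2 60.2
```

View pics/l_side_c.png

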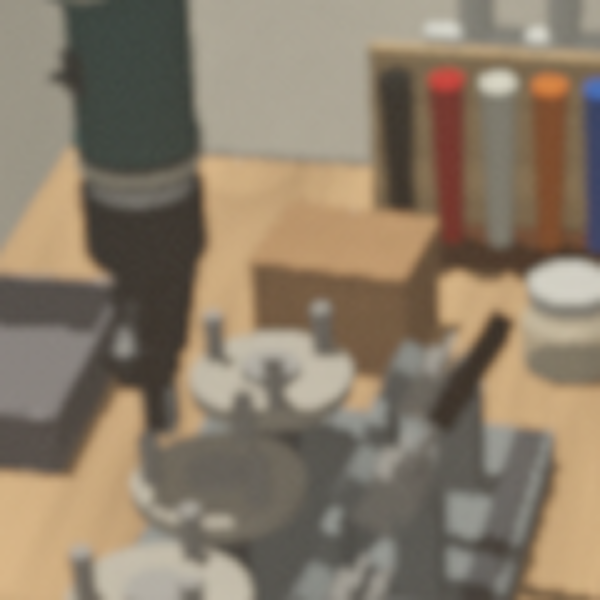

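Emit:
move_arm(steps=[[-0.5,5,2,0,0],[-1.5,9.5,2,0,0],[-2.3,13,2,0,0],[-2.6,17,2,0,0],[-2.4,22.5,2,0,0],[-1.5,28.5,2,0,0],[1,36,2,0,0],[5.5,44,2,0,0],[13,52,2,0,0],[25,59,2,0,0],[39,62,2,0,0],[53,61,-25,0,0],[60,58,-65,0,0],[50,55,-100,0,0]])

```text
time: 18.4
tool_pos: [0.6432, -0.0565, 0.2202]
tcp_rot: [-0.078, -3.138, -0.0]
wrist_force: [1.0, -0.8, 0.6]
width: -0.002
```

```bash
python3 -c "
from h import *
for i in range(6): c=snap('side',f'm{i}')
ims=[cv2.resize(cv2.imread(f'pics/m{i}_side.png')[135:215,160:270],None,fx=2.3,fy=2.3,interpolation=cv2.INTER_CUBIC) for i in range(6)]
cv2.imwrite('pics/m_all.png',np.vstack([np.hstack(ims[:3]),np.hstack(ims[3:])]))
plan(w((0,0,118)),87.25)
"
```

```text
shift [ 67.6 -36.7 100.3] turn -0.12163540150744723 yang 87.13 tilt [-2.4e-03  4.0e-04 -1.0e+00] F [-0.06 -0.33 -0.6 ] pos [644.9 -56.9 218.1] t 18.7 w -0.002
```

View pics/m_all.png

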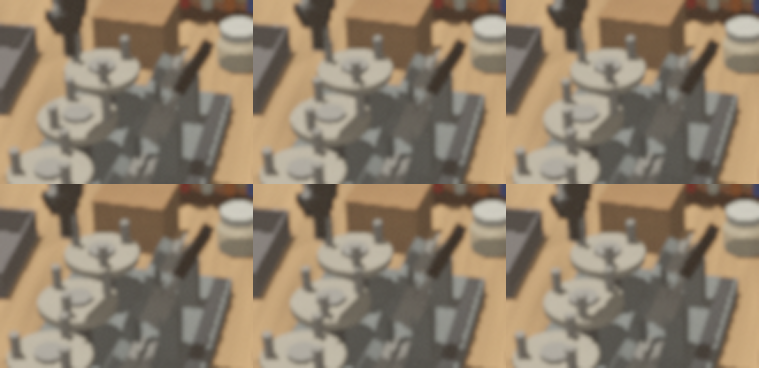

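```bash
cat >> h.py <<'E'
def pegs(c,off=(.6,1.1),y0=0):
    P=bed(cloud(c)); m=(abs(P[...,2]-136)<4)&(np.hypot(P[...,0]-78,P[...,1]-y0)<65)
    k,l,st,_=cv2.connectedComponentsWithStats(m.astype(np.uint8)); o=[]
    for i in range(1,k):
        if st[i,4]>4:
            q=P[l==i].mean(0)-[78+off[0],y0+off[1],0]; o.append((round(float(np.degrees(np.arctan2(q[1],q[0]))),1),round(float(np.hypot(q[0],q[1])),1),int(st[i,4])))
    return o
E
python3 -c "
from h import *
for i in range(6): print(pegs(load(f'm{i}','side')))
for t in('a','m5'): print(t,'w1',pegs(load(t,'side'),y0=-130),'w3',pegs(load(t,'side'),y0=130))
"
```

```text
[(-62.0, 42.3, 12), (176.9, 43.5, 12), (58.9, 41.7, 14)]
[(-53.2, 42.3, 11), (-171.6, 41.6, 15), (68.7, 41.7, 15)]
[(-43.4, 42.1, 14), (-164.2, 42.5, 17), (77.3, 41.9, 13)]
[(-33.0, 41.5, 14), (-153.3, 42.7, 12), (87.1, 41.7, 15)]
[(-24.3, 43.0, 13), (-143.8, 42.6, 13), (95.6, 42.1, 16)]
[(-135.4, 42.6, 14), (-13.6, 40.8, 14), (104.0, 41.8, 14)]
a w1 [(-131.6, 43.4, 11), (-7.5, 41.6, 12), (109.5, 41.5, 11)] w3 [(-102.7, 41.3, 14), (16.7, 42.1, 14), (136.1, 43.2, 15)]
m5 w1 [(-131.8, 41.7, 10), (108.3, 42.1, 10)] w3 [(-102.6, 41.8, 16), (16.2, 41.9, 15), (136.3, 42.9, 17)]
```

Emit:
move_arm(steps=[[0,0,-40,0,0],[0,0,-80,0,0],[0,0,-100,0,0],[0,0,-100,0,0],[0,0,-100,0,0],[0,0,-100,0,0],[0,0,-100,0,0],[0,0,-100,0,0],[0,0,-100,0,0],[0,0,-100,0,0],[0,0,-100,0,0],[0,0,-100,0,0]])

```text
time: 19.9
tool_pos: [0.6464, -0.0573, 0.3196]
tcp_rot: [0.079, 3.14, -0.0]
wrist_force: [-0.1, 0.3, 0.7]
width: 0.001
```

```bash
python3 -c "
from h import *
for i in range(4): c=snap('side',f'n{i}');print(pegs(c))
print(bot.read_state()['time'])"
```

```text
[(-106.4, 41.4, 13), (16.6, 43.4, 12), (134.2, 41.3, 13)]
[(-102.6, 41.1, 12), (18.9, 41.3, 14), (136.7, 42.5, 16)]
[(-98.3, 42.1, 13), (22.7, 42.0, 13), (141.5, 43.0, 11)]
[(-94.4, 43.6, 12), (25.3, 42.6, 14), (146.1, 40.2, 12)]
20.1
```

Emit:
move_arm(steps=[[0,0,0,0,0],[0,0,0,0,0],[0,0,0,0,0],[0,0,0,0,0],[0,0,0,0,0],[0,0,0,0,0],[0,0,0,0,0],[0,0,0,0,0],[0,0,0,0,0],[0,0,0,0,0],[0,0,0,0,0],[0,0,0,0,0]])

```text
time: 21.3
tool_pos: [0.6464, -0.0573, 0.3195]
tcp_rot: [0.079, 3.141, -0.0]
wrist_force: [-0.8, -0.5, 0.1]
width: 0.002
```

```bash
python3 -c "
from h import *
for i in range(4): c=snap('side',f'o{i}');print(pegs(c))
print(bot.read_state()['time'], bot.read_state()['wrist_force']); crop(c,140,90,290,230,4.2,'pics/o_c.png')
P=bed(cloud(c).reshape(-1,3)); px=c['pixels'].reshape(-1,3).max(1)
m=(abs(P[:,1]-1)<18)&(P[:,2]>118)&(P[:,2]<245)&(P[:,0]<-45)&(P[:,0]>-130)&(px<75);q=P[m];print(m.sum(),q.min(0),q.max(0))
print('w1',pegs(c,y0=-130),'w3',pegs(c,y0=130))"
```

```text
[(-61.5, 41.5, 12), (176.2, 42.7, 13), (56.3, 41.5, 13)]
[(-62.1, 41.1, 12), (176.3, 42.1, 11), (56.9, 41.3, 15)]
[(-62.6, 41.6, 12), (176.6, 42.6, 11), (58.0, 41.7, 14)]
[(-61.8, 42.3, 13), (176.5, 42.5, 12), (58.4, 42.3, 15)]
21.5 [0.02201832 0.67668304 0.00668653]
89 [-103.65026589    1.32571274  166.34922486] [-62.77441516  18.40188632 237.23672457]
w1 [(-132.5, 41.2, 11), (-9.6, 41.8, 11), (107.8, 41.5, 10)] w3 [(-102.9, 41.0, 17), (16.7, 42.0, 16), (136.2, 42.2, 16)]
```

View pics/o_c.png

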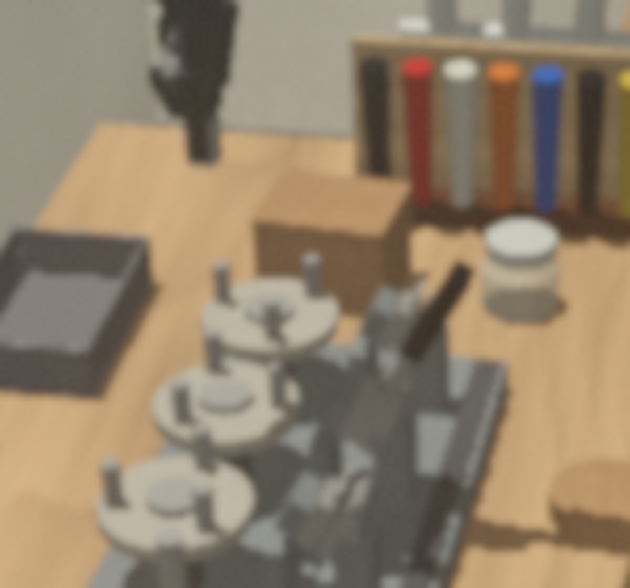

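The wheel coasted to a stop after about 395° by my tracking. That is only just over a turn, so I'll give it one more, firmer push.

```bash
python3 -c "
from h import *
plan(w((66.6,-42.5,165)),87.25)
import math
r=44;a0=-105
for a in (-105,-99,-93,-88,-82,-75,-66,-55,-41,-24,-4,19,44,70,96,120): print(a,round(-r*(math.cos(math.radians(a))-math.cos(math.radians(a0))),1),round(r*(math.sin(math.radians(a))-math.sin(math.radians(a0))),1))
"
```

```text
shift [  2.7 -78.7 154.5] turn -0.13067208093849558 yang 87.12 tilt [-0. -0. -1.] F [0.02 0.68 0.01] pos [646.4 -57.3 319.5] t 21.5 w -0.003
-105 -0.0 0.0
-99 -4.5 -1.0
-93 -9.1 -1.4
-88 -12.9 -1.5
-82 -17.5 -1.1
-75 -22.8 0.0
-66 -29.3 2.3
-55 -36.6 6.5
-41 -44.6 13.6
-24 -51.6 24.6
-4 -55.3 39.4
19 -53.0 56.8
44 -43.0 73.1
70 -26.4 83.8
96 -6.8 86.3
120 10.6 80.6
```

Emit:
move_arm(steps=[[3,-40,0,0,0],[3,-79,30,0,0],[3,-79,70,0,0],[3,-79,110,0,0],[3,-79,140,0,0],[3,-79,154,0,0],[3,-79,154,0,0]])

```text
time: 22.2
tool_pos: [0.6377, -0.1356, 0.1627]
tcp_rot: [-0.079, -3.136, -0.002]
wrist_force: [-0.7, -1.2, 0.6]
width: 0.003
```

```bash
python3 -c "
from h import *
plan(w((66.6,-42.5,118)),87.25)
c=snap('side','p');print(pegs(c)); crop(c,150,110,260,210,5.5,'pics/p_c.png')"
```

```text
shift [-2.3 -0.1 44.7] turn -0.1295063831415746 yang 87.12 tilt [-0.005   0.0013 -1.    ] F [-0.7  -1.18  0.6 ] pos [ 637.7 -135.6  162.7] t 22.2 w 0.003
[(-61.9, 41.9, 12), (177.8, 41.8, 10), (56.9, 41.3, 12)]
```

View pics/p_c.png

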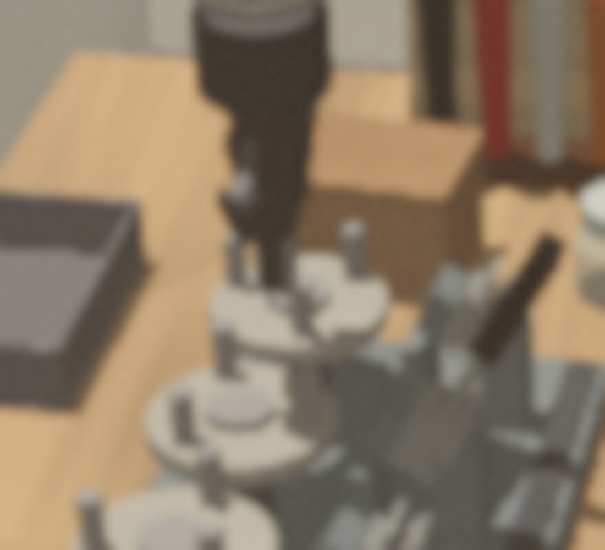

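Emit:
move_arm(steps=[[0,0,15,0,0],[0,0,30,0,0],[0,0,42,0,0],[0,0,42,0,0]])

```text
time: 22.65
tool_pos: [0.6376, -0.1355, 0.1207]
tcp_rot: [-0.079, -3.136, -0.002]
wrist_force: [-0.5, -0.7, -0.7]
width: 0.002
```

```bash
python3 -c "
from h import *
plan(w((66.6,-42.5,118)),87.25)
c=snap('side','q');print(pegs(c),pegs(c,y0=-130))"
```

```text
shift [-2.2 -0.2  2.7] turn -0.12430397756854461 yang 87.13 tilt [-0.0044  0.0011 -1.    ] F [-0.52 -0.66 -0.72] pos [ 637.6 -135.5  120.7] t 22.65 w 0.002
[(-61.9, 42.1, 14), (-118.8, 38.4, 17), (177.8, 43.1, 13), (57.4, 41.9, 15)] [(-133.1, 41.1, 12), (-7.2, 42.7, 6), (113.2, 43.6, 5)]
```

Emit:
move_arm(steps=[[-6.5,-1,2,0,0],[-11,-1.5,2,0,0],[-15,-1.5,2,0,0],[-19.5,-1,2,0,0],[-25,0,2,0,0],[-31,2.5,2,0,0],[-38.5,6.5,2,0,0],[-46.5,13.5,2,0,0],[-53.5,24.5,2,0,0],[-57,39.5,2,0,0],[-55,57,2,0,0],[-45,73,2,0,0],[-29,83,-18,0,0],[-15,84,-60,0,0],[-15,80,-100,0,0],[-15,80,-140,0,0]])

```text
time: 24.3
tool_pos: [0.6566, -0.0555, 0.2647]
tcp_rot: [-0.077, -3.139, -0.0]
wrist_force: [1.0, 1.2, -0.0]
width: -0.001
```

```bash
python3 -c "
from h import *
for i in range(6): c=snap('side',f'r{i}');print(pegs(c))
print(bot.read_state()['time'],pegs(c,y0=-130),pegs(c,y0=130))"
```

```text
[(-81.4, 42.4, 10), (39.2, 42.9, 14), (157.4, 42.3, 13)]
[(-72.2, 42.6, 12), (46.8, 41.6, 13), (168.6, 42.1, 14)]
[(-64.8, 40.8, 14), (174.4, 42.4, 14), (56.1, 41.1, 11)]
[(-54.0, 40.9, 13), (-175.1, 41.1, 11), (65.9, 41.0, 14)]
[(-45.9, 42.0, 14), (-167.7, 41.6, 13), (73.4, 42.2, 12)]
[(-36.8, 41.1, 13), (-157.6, 41.7, 11), (81.3, 43.0, 15)]
24.6 [(-132.7, 41.7, 10), (-8.3, 41.6, 12), (108.4, 41.6, 12)] [(-102.3, 42.3, 14), (16.8, 42.3, 15), (136.9, 41.2, 16)]
```

Emit:
move_arm(steps=[[0,0,-30,0,0],[0,0,-50,0,0],[0,0,-50,0,0],[0,0,-50,0,0],[0,0,-50,0,0],[0,0,-50,0,0],[0,0,-50,0,0],[0,0,-50,0,0]])

```text
time: 25.4
tool_pos: [0.6582, -0.0569, 0.3127]
tcp_rot: [-0.079, -3.139, -0.0]
wrist_force: [0.5, -0.8, 0.8]
width: -0.003
```

```bash
python3 -c "
from h import *
for i in range(3): c=snap('side',f's{i}');print(pegs(c))
"
```

```text
[(-49.2, 41.1, 11), (-170.0, 42.1, 14), (70.9, 41.7, 12)]
[(-44.1, 41.3, 16), (-167.6, 42.7, 11), (75.9, 42.7, 15)]
[(-38.3, 40.9, 14), (-162.5, 42.7, 15), (80.3, 42.8, 18)]
```

Emit:
move_arm(steps=[[0,0,0,0,0],[0,0,0,0,0],[0,0,0,0,0],[0,0,0,0,0],[0,0,0,0,0],[0,0,0,0,0],[0,0,0,0,0],[0,0,0,0,0],[0,0,0,0,0],[0,0,0,0,0],[0,0,0,0,0],[0,0,0,0,0],[0,0,0,0,0],[0,0,0,0,0]])

```text
time: 26.95
tool_pos: [0.6584, -0.0569, 0.3134]
tcp_rot: [-0.079, -3.141, -0.0]
wrist_force: [-0.4, 0.1, -0.2]
width: -0.001
```

```bash
python3 -c "
from h import *
for i in range(2): c=snap('side',f't{i}');print(pegs(c))
P=bed(cloud(c).reshape(-1,3)); px=c['pixels'].reshape(-1,3).max(1)
m=(abs(P[:,1]-1)<18)&(P[:,2]>118)&(P[:,2]<245)&(P[:,0]<-45)&(P[:,0]>-130)&(px<75);q=P[m];print(m.sum(),q.min(0),q.max(0))
print(bot.read_state()['time'])"
```

```text
[(-101.9, 42.0, 10), (18.0, 41.1, 14), (137.8, 42.9, 13)]
[(-101.9, 41.4, 10), (18.3, 41.6, 12), (139.3, 41.6, 15)]
85 [-104.43001685   -1.59080531  166.47322733] [-65.12217744  18.29628796 238.21178525]
27.05
```

View pics/t1_side.png

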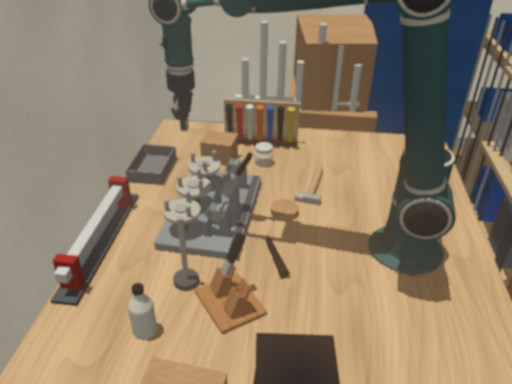

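```bash
python3 -c "
from h import *
print(bot.finish_job())"
```

```text
the job is handed in; nothing more can be done
None
```

I found station 2 (y = 0) to be the right one, left the thin blade nipped in its gap, let go, and then spun its wheel. The job was handed in at about 27 s.

- **Testing the gaps:** At station 3 the blade stopped near the throat. It did not move at about 20 N along the blade, so I backed off and took it as seized. At station 2 it slid in with a steady 8–14 N drag. I did not try station 1; I took it as the slack one by elimination.
- **Blade:** It sits about 39–41 mm deep, estimated from the side camera's depth image. It leans at about the gap's slope, and the handle was in the same place before and after the spins.
- **Wheel 2:** After letting go of the blade, I pushed the wheel with a finger on a peg. The first push gave about 395° including the coast. That was close to a single turn, so I pushed again and got about 470°. It slowed smoothly and stopped. These totals come from tracking three identical pegs in the side pictures, not from a direct angle reading.
- **Left alone:** The pegs on wheels 1 and 3 read the same before and after, within measurement noise. The thick blade still stands in its pocket. In the last side picture nothing else looks moved, and the arm was clear of everything.

No check failed or disagreed.

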